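Open the paddle-latched enclosure for wiring

ROBOT

A 7-joint arm with a two-finger parallel gripper is mounted at the origin on the work surface. World frame = base frame: x ahead of the robot, y to its left, z up, the work surface at z = 0. Lengths are in m, angles in degrees, forces in N, time in s.
With the tool pointing down it reaches from about 0.425 to 0.875 m from the base axis. Payload 4.7 kg.
Tool frame: the origin (TCP) lies on the centre line of the jaws, within the pads' length; the fingertips stand 8 mm ahead of it and the grasp point (between the pads) lies 11 mm behind it; z points along the fingers, y is the direction in which the jaws open and shut (so a half turn about z gives the same grasp; the last joint's range is limited). The gripper opens to 87 mm and grips with 3 to 60 N. Pads are 19 mm wide; open, the fingers measure 117 mm over their backs; the gripper's body (75 mm by 190 mm) begins 51 mm behind the grasp point.
Start: joints at [-75.739, 18.392, -4.016, 83.108, 1.295, 78.541, -3.26], TCP at [0.151, 0.632, 0.231] pointing down, gripper open.
Joint ranges: [-163.93, 163.93], [-17.29, 119.83], [-79.2, 71.16], [3.27, 140.29], [-89.18, 269.18], [5.43, 117.66], [-154.24, 154.24]. Speed limits (degrees/s): [147.25, 147.25, 180, 180, 180, 180, 180].

INTERFACE

Orientations are given as [roll, pitch, yaw] about the fixed x, y, z axes, in that order (R = Rz(yaw) Ry(pitch) Rx(roll)).
In Python, from cell import status, vision, workorder gives the robot as it stands.
- The arm moves only by the tool step_arm, never from a script. Its argument "series" is a list of rows, each an object of numbers: "ax", "ay", "az": the turn, a rotation vector about the world's x, y, z in degrees; "x", "y", "z": the shift along the world's x, y, z in m; "claw": the opening in per cent of the stroke, from 0 (shut) to 100 (fully open). In form: [{"ax": .., "ay": .., "az": .., "x": .., "y": .., "z": .., "claw": ..}, ...]. A call has 1 to 12 rows; each row is the pose to reach, as a shift and turn from the pose commanded when the call began; what a row does not reach only later rows make up. A row lasts 1/10 s, in which the tool goes at most 50 mm and 8.59 degrees, less where a joint would pass 70% of its speed; a pose out of reach is approached as far as the arm can. A call with a gripper value outside its range is refused whole. The fingers move at their own pace and stop on an object; "squeeze" is the grip in N (left out, the last holds). Time passes only in rows, so rows that repeat a pose let the fingers close. It gives the time, the measured TCP pose, the force and the opening at its end, in the units of the state.
- status.get_obs(): the state, without advancing time (a new reading comes with each control period).
- vision.read_camera(name): name is "scene" or "top" or "wrist"; returns the picture (400x640x3 uint8, red, green, blue); there is no depth.
- vision.camera_params(name): a dict with "fovy" (degrees; the focal length in pixels is half the picture's height over the tangent of half this angle, whatever the lens; pixels are square), "cx", "cy" (the principal point, pixels), "dist" ([k1, k2, p1, p2, k3] as OpenCV has them; the pictures are not rectified), "eye" and "orientation" of the camera in the world; the wrist camera has in their place "tool_from_camera" (4x4, takes a point from camera to tool coordinates, whose origin is the TCP and whose axes are the flange's). Camera axes: x right, y down, z forward; pixel columns grow to the right and rows downward; lengths in m; the calibration is good to about 2 mm. A picture is of the moment at which its call begins: read the wrist's pose just before it. camera_params takes no time and is no camera call.
- workorder.sign_off(): hands the job in, once; it reports no verdict.
The state is a dict: "time_s": time; "qpos": joint angles; "joint_velocities": joint speeds; "effort": joint torques, N m; "tool_pos": TCP position; "tool_rot": TCP orientation; "force": force on the tool from outside, world axes, zero at the start; "wrist_torque": the same for the moment, N m; "grip_width": finger opening in m.
Only numpy, scipy, OpenCV 4.12 (cv2) and the standard library are available. Lean on these libraries where they do the work, as an engineer would, in place of code of your own. Each camera call takes 0.05 s, during which the arm holds its last target.

TASK

Open up the small grey enclosure for wiring: lift the paddle handle on its door until you feel it meet its stop, going easy (a few newtons are enough) so that neither the stop nor the latch is strained, and with the paddle still held up swing the door gently open to at least 60 degrees. Then let go, so that the paddle springs back and the door stays standing open, and leave the loose things on the bench and on the enclosure where they are.

Things in the scene. Friction and masses are not known exactly. Their poses are not given: they have to be found in the camera images.
- case: Grey steel enclosure fixed on the bench, 160 mm deep (x), 260 wide (y), 220 high. Origin: centre of its underside; x points from its front (door side) to its back, y to its left, z up. Three glands 18 mm high stand on the rear of its roof.
- door: Its door, 258 mm wide, 10 thick, z 5 to 217 mm. Origin: on the upright hinge axis, mid-thickness, at -87, 130, 0 mm in the case frame. Closed, its axes are the case's and the panel runs to y = -259 mm. Opens clockwise seen from above (right edge comes out to -x), up to 115 degrees. About 1 kg; hinge drag 0.1 N m, no spring: it stays where left. Latched, it has about 2.5 degrees of play.
- pivot (a point): Middle of the paddle handle's level pivot axis (along the door's y), fixed in the door at 0, -200, 192 mm of the door frame. Behind it, inside, a hidden pawl holds the door until the paddle is lifted far enough; the paddle must stay lifted until the door is about 10 degrees open. Let go, the paddle springs back to rest.
- grip_bar (a point): Middle of the paddle's round steel grip bar, 12 mm diameter, along the door's y, 63 mm clear between two flat cheeks that carry it 75 mm from the pivot. At rest it is 69 mm out (door -x) and 29 mm below the pivot, 163 mm above the bench, 57 mm below the case top, 58 mm clear of the door. Open above and below: pinch it from above (fingers front and back) or hook it from below.
- paddle (a joint): Paddle lift, rad: 0 at rest, grows as the bar is lifted; bar direction is (value - 0.4) above level. Return spring at the bar: 2 N at 0, 4 N at 0.9. The pawl clears at 0.38 to 0.90, each time different, unseen; 0.04 to 0.06 further (3 to 4 mm at the bar) a sprung stop is felt, about 4 N more per mm. At the stop or up to 2 mm short of it the pawl is clear.
- black_tape: Bystander, loose: roll of black tape lying flat on the case roof, left of its middle, 68 mm across, 19 mm high; origin at the middle of its underside.
- white_tape: Bystander, loose: large roll of white tape lying flat, 100 mm across, 50 mm high; origin at the middle of its underside.
- screwdriver: Bystander, loose: screwdriver lying flat, 180 mm long; origin at the middle of its underside.
- pliers: Bystander, loose: pliers lying flat, 160 mm long; origin at the middle of its underside.
- caliper: Bystander, loose: steel caliper lying flat, 210 mm long; origin at the middle of its underside.
- terminal_strip: Bystander, loose: white terminal strip, 90 x 18 x 16 mm; origin at the middle of its underside.
- jumper_bar: Bystander, loose: white insulated bar with brass ends, 145 mm long, 12 mm wide, 10 mm high; origin at the middle of its underside.

How it is judged:
By the outcome, as a careful person would: the job done as asked, in the order asked, and still so for the second after the job is handed in, with the robot touching nothing.
It also fails if it takes over 72 s, if anything falls off the work surface, if the arm or the gripper's body presses on something with over 40 N, if the wrist force passes 120 N, or if a joint passes its speed limit or range.

## Working session

There is one attempt and no reset: what is moved stays moved. The work goes in short steps, Python scripts to look and compute and a tool call to move; the robot and the scene stay as the last step left them, time stands still between calls to the robot, and variables do not carry over. Pictures are saved under pics/ and viewed, and the job is handed in when it is done.

Besides the shell and the picture viewer there is one more tool, called after "Call:" in YAML: its name, and indented under it one key for each argument. step_arm: Moves the arm, as the interface text tells. Its arguments: {"type":"object","properties":{"series":{"type":"array"},"squeeze":{"type":"number"}},"required":["series"]}

```bash
ls; mkdir -p pics
python3 - <<'E'
from cell import status, vision
import cv2
print(status.get_obs())
for n in ("scene","top","wrist"):
    p=vision.camera_params(n); print(n,p)
    cv2.imwrite(f"pics/{n}0.png",vision.read_camera(n)[:,:,::-1])
E
```

```text
pics
{'time_s': 0.0, 'qpos': array([-75.73879906,  18.43947478,  -4.01397732,  83.17567691,
         1.29596686,  78.54055438,  -3.25918977]), 'joint_velocities': array([ 0.09297302,  0.06131097,  0.00721948,  0.13588725,  0.06599872,
       -0.01877741, -0.01915096]), 'effort': array([-3.47628984e-04, -4.91297364e+01, -4.03687572e-01, -3.12536645e+01,
       -6.38259854e-02,  4.35409416e-02,  1.66813134e-04]), 'tool_pos': array([0.15116944, 0.63161818, 0.2294498 ]), 'tool_rot': array([-1.79889585e+02,  7.22039590e-03,  1.66548101e+02]), 'force': array([-0.23978908,  0.11505171,  1.52996058]), 'wrist_torque': array([ 0.00529899, -0.02769206,  0.0119939 ]), 'grip_width': 0.08677042361907122}
scene {'fovy': 51.04919729412809, 'cx': 312.2335554563764, 'cy': 204.33807195208348, 'dist': array([-0.07048319,  0.        ,  0.        ,  0.        ,  0.        ]), 'eye': array([ 1.60518823, -0.13469054,  0.95975161]), 'orientation': array([-128.08370108,    0.24437633,   84.03802785])}
top {'fovy': 45.37345641341368, 'cx': 323.03300458606645, 'cy': 196.78189968691456, 'dist': array([-0.08737378,  0.        ,  0.        ,  0.        ,  0.        ]), 'eye': array([ 0.39858418, -0.02721039,  1.40805822]), 'orientation': array([-171.62834379,    0.77893585,  -91.43713423])}
wrist {'fovy': 60.763887318605676, 'cx': 316.8187121105314, 'cy': 200.38348936733325, 'dist': array([-0.00705949,  0.        ,  0.        ,  0.        ,  0.        ]), 'tool_from_camera': array([[-1.27145901e-03, -9.56252001e-01, -2.92541441e-01,
         8.06586317e-02],
       [ 9.99999106e-01, -1.09451022e-03, -7.68541642e-04,
         3.71169647e-04],
       [ 4.14729885e-04, -2.92542156e-01,  9.56252537e-01,
        -1.54323330e-01],
       [ 0.00000000e+00,  0.00000000e+00,  0.00000000e+00,
         1.00000000e+00]])}
```

View pics/scene0.png

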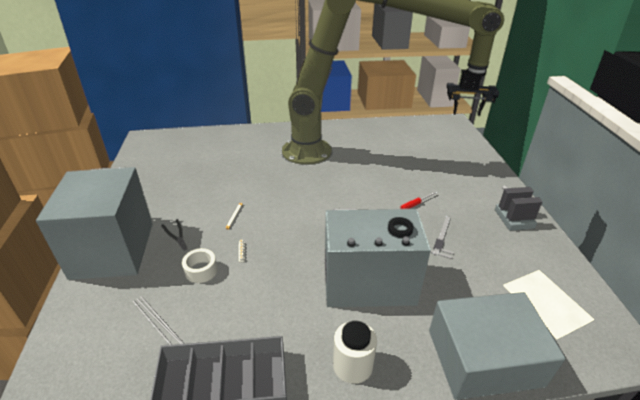

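View pics/top0.png

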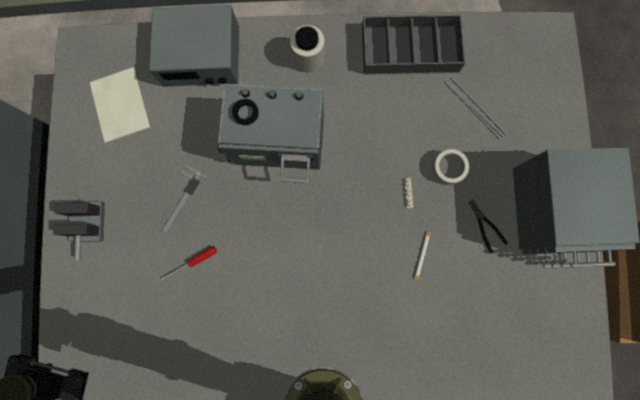

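View pics/wrist0.png

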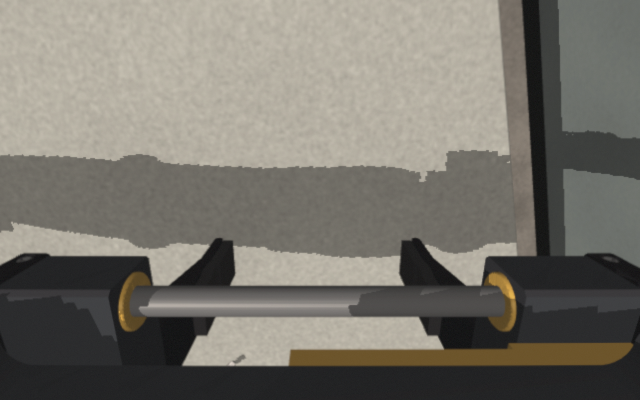

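The top view shows the case at about (270,118), its door facing the robot, with the paddle bar near (295,180). The caliper (185,195) and screwdriver (190,262) are front-left. The scene view shows the case from behind, with the tape on its roof. I'll zoom in next.

```bash
cat > h.py <<'E'
import numpy as np, cv2
from scipy.spatial.transform import Rotation as R
from cell import status, vision
def K(n):
    p=vision.camera_params(n); f=200/np.tan(np.radians(p['fovy']/2))
    return p,np.array([[f,0,p['cx']],[0,f,p['cy']],[0,0,1.]])
def pose(n,obs=None):
    p,k=K(n)
    if n=='wrist':
        T=np.eye(4);T[:3,:3]=R.from_euler('xyz',obs['tool_rot'],degrees=True).as_matrix();T[:3,3]=obs['tool_pos']
        T=T@p['tool_from_camera'];return p,k,T[:3,:3],T[:3,3]
    return p,k,R.from_euler('xyz',p['orientation'],degrees=True).as_matrix(),np.array(p['eye'])
def rays(n,px,obs=None):
    p,k,Rm,e=pose(n,obs)
    u=cv2.undistortPoints(np.array(px,float).reshape(-1,1,2),k,p['dist']).reshape(-1,2)
    return e,(Rm@np.c_[u,np.ones(len(u))].T).T
def plane(n,px,z,obs=None):
    e,d=rays(n,px,obs); return e+d*((z-e[2])/d[:,2])[:,None]
def proj(n,P,obs=None):
    p,k,Rm,e=pose(n,obs); c=(np.array(P,float).reshape(-1,3)-e)@Rm
    return cv2.projectPoints(c.reshape(-1,1,3),np.zeros(3),np.zeros(3),k,p['dist'])[0].reshape(-1,2)
E
python3 - <<'E'
import cv2
a=cv2.imread('pics/top0.png')[70:200,180:350]; cv2.imwrite('pics/top0c.png',cv2.resize(a,None,fx=4.5,fy=4.5,interpolation=cv2.INTER_CUBIC))
E
```

```text
(no output)
```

View pics/top0c.png

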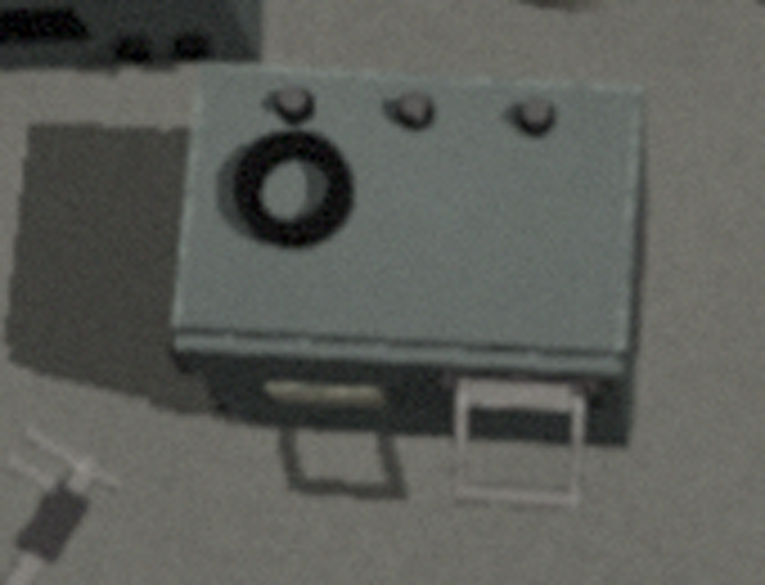

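The crop shows the roof corners at (199,67), (643,88), (628,348) and (177,328). The bar runs from (458,497) to (578,502).

Run:
```python
from h import *
c=lambda l:(np.array(l,float)+.5)/4.5-.5+[180,70]
ro=plane('top',c([(199,67),(643,88),(628,348),(177,328)]),.22); print(ro)
# rigid fit: case-frame corners BL.. rear-left, rear-right, front-right, front-left
M=np.array([(80,130),(80,-130),(-80,-130),(-80,130)])/1000
m=ro[:,:2]; a=M-M.mean(0); b=m-m.mean(0)
th=np.arctan2((a[:,0]*b[:,1]-a[:,1]*b[:,0]).sum(),(a*b).sum()); t=m.mean(0)
Rz=np.array([[np.cos(th),-np.sin(th)],[np.sin(th),np.cos(th)]])
print('yaw',np.degrees(th),'c',t); print((M@Rz.T+t-m)*1000)
f=lambda x,y:Rz@np.array([x,y])+t
print('hinge',f(-.087,.13),'pivot',f(-.087,-.07),'bar',f(-.156,-.07))
print('bar seen',plane('top',c([(458,497),(578,502)]),.163), 'door edge',plane('top',c([(175,347),(628,373)]),.217), f(-.092,.13),f(-.092,-.128))
print('tape',plane('top',c([(294,190)]),.239))
for n,px in dict(cal=[(165,230),(192,172),(205,175)],scr=[(162,278),(216,248)]).items(): print(n,plane('top',px,.01))
H=f(-.087,.13)
for d in (0,65,70,75,90):
    q=th-np.radians(d); Q=np.array([[np.cos(q),-np.sin(q)],[np.sin(q),np.cos(q)]])
    print(d,'bar',H+Q@[-.069,-.2],'tip',H+Q@[-.005,-.259],H+Q@[.005,-.259])
```

```text
[[ 0.87942345  0.23804145  0.22      ]
 [ 0.85744613 -0.02117381  0.22      ]
 [ 0.70257313 -0.0088079   0.22      ]
 [ 0.72226057  0.2489238   0.22      ]]
yaw -4.51400051437256 c [0.79042582 0.11424589]
[[ 0.98556708 -0.49502142]
 [ 2.50019141 -0.47327704]
 [-2.13050936 -0.24675618]
 [-1.35524913  1.21505464]]
hinge [0.71392703 0.25068978] pivot [0.69818649 0.05131015] bar [0.62940052 0.05674064]
bar seen [[0.62996101 0.09429936 0.163     ]
 [0.62499961 0.02367354 0.163     ]] door edge [[ 0.71189629  0.25065625  0.217     ]
 [ 0.68875583 -0.0084147   0.217     ]] [0.70894254 0.25108329] [ 0.68863725 -0.00611643]
tape [[0.79576502 0.17837899 0.239     ]]
cal [[0.517859   0.45792431 0.01      ]
 [0.69077968 0.37890072 0.01      ]
 [0.68039748 0.3390843  0.01      ]]
scr [[0.37695232 0.46462485 0.01      ]
 [0.46147991 0.30424819 0.01      ]]
0 bar [0.62940052 0.05674064] tip [ 0.68855854 -0.00711332] [ 0.69852752 -0.00790035]
65 bar [0.50242697 0.24533036] tip [0.46955689 0.16472914] [0.47305667 0.15536156]
70 bar [0.50276469 0.2637842 ] tip [0.46299482 0.18635451] [0.46566485 0.17671755]
75 bar [0.50470948 0.28213839] tip [0.45834251 0.2084695 ] [0.46016246 0.19863651]
90 bar [0.51997789 0.33521629] tip [0.45612393 0.27605827] [0.4553369  0.26608929]
```

Run:
```python
from h import *
o=status.get_obs(); R0=R.from_euler('xyz',o['tool_rot'],degrees=True)
yd=R.from_euler('z',-4.5,degrees=True).apply([0,1,0])
T=R.from_rotvec(np.radians(-30)*yd)*R.from_euler('z',-81.1,degrees=True)
print(T.as_rotvec(degrees=True)); print((T*R0).as_matrix())
bar=np.array([.629,.058,.163]); z=(T*R0).as_matrix()[:,2]
tc=bar+.011*z; so=tc-.13*z
print('tcp',tc,'standoff',so,'shift',so-o['tool_pos'])
print('joint', o['time_s'])
```

```text
[ 19.18765097 -26.36112862 -79.10743064]
[[ 7.92669956e-02  8.64027036e-01  4.97165992e-01]
 [ 9.96853348e-01 -6.88964384e-02 -3.92005582e-02]
 [ 3.82624057e-04  4.98708894e-01 -8.66769457e-01]]
tcp [0.63446883 0.05756879 0.15346554] standoff [0.56983725 0.06266487 0.26614557] shift [ 0.4186686  -0.56908682  0.03643893]
joint 0.15
```

Call:
step_arm:
  series:
    - {"x": 0.02,"y": -0.03,"z": 0.05,"claw": 60}
    - {"ax": 19.2,"ay": -26.4,"az": -79.1,"x": 0.419,"y": -0.569,"z": 0.06}
    - {"ax": 19.2,"ay": -26.4,"az": -79.1,"x": 0.419,"y": -0.569,"z": 0.06}
    - {"ax": 19.2,"ay": -26.4,"az": -79.1,"x": 0.419,"y": -0.569,"z": 0.06}
    - {"ax": 19.2,"ay": -26.4,"az": -79.1,"x": 0.419,"y": -0.569,"z": 0.06}
    - {"ax": 19.2,"ay": -26.4,"az": -79.1,"x": 0.419,"y": -0.569,"z": 0.06}
    - {"ax": 19.2,"ay": -26.4,"az": -79.1,"x": 0.419,"y": -0.569,"z": 0.06}
    - {"ax": 19.2,"ay": -26.4,"az": -79.1,"x": 0.419,"y": -0.569,"z": 0.06}
    - {"ax": 19.2,"ay": -26.4,"az": -79.1,"x": 0.419,"y": -0.569,"z": 0.06}
    - {"ax": 19.2,"ay": -26.4,"az": -79.1,"x": 0.419,"y": -0.569,"z": 0.06}
    - {"ax": 19.2,"ay": -26.4,"az": -79.1,"x": 0.419,"y": -0.569,"z": 0.06}
    - {"ax": 19.2,"ay": -26.4,"az": -79.1,"x": 0.419,"y": -0.569,"z": 0.06}

```text
invalid input
```

Call:
step_arm:
  series:
    - {"ax": 0,"ay": 0,"az": 0,"x": 0.02,"y": -0.03,"z": 0.05,"claw": 60}
    - {"ax": 19.2,"ay": -26.4,"az": -79.1,"x": 0.419,"y": -0.569,"z": 0.06,"claw": 60}
    - {"ax": 19.2,"ay": -26.4,"az": -79.1,"x": 0.419,"y": -0.569,"z": 0.06,"claw": 60}
    - {"ax": 19.2,"ay": -26.4,"az": -79.1,"x": 0.419,"y": -0.569,"z": 0.06,"claw": 60}
    - {"ax": 19.2,"ay": -26.4,"az": -79.1,"x": 0.419,"y": -0.569,"z": 0.06,"claw": 60}
    - {"ax": 19.2,"ay": -26.4,"az": -79.1,"x": 0.419,"y": -0.569,"z": 0.06,"claw": 60}
    - {"ax": 19.2,"ay": -26.4,"az": -79.1,"x": 0.419,"y": -0.569,"z": 0.06,"claw": 60}
    - {"ax": 19.2,"ay": -26.4,"az": -79.1,"x": 0.419,"y": -0.569,"z": 0.06,"claw": 60}
    - {"ax": 19.2,"ay": -26.4,"az": -79.1,"x": 0.419,"y": -0.569,"z": 0.06,"claw": 60}
    - {"ax": 19.2,"ay": -26.4,"az": -79.1,"x": 0.419,"y": -0.569,"z": 0.06,"claw": 60}

```text
time_s: 1.15
tool_pos: [0.4236, 0.2611, 0.2839]
tool_rot: [153.6, 2.4, 96.2]
force: [-0.7, -1.0, 0.7]
grip_width: 0.0522
```

```bash
cat >> h.py <<'E'
def rot(tilt,d): # door open angle d: tool orientation
    y=R.from_euler('z',YAW-d,degrees=True)
    M=np.array([[0,1,0],[1,0,0],[0,0,-1.]]).T
    return y*R.from_euler('y',-tilt,degrees=True)*R.from_matrix(M)
YAW=-4.5
def togo(P,Rt,o=None):
    o=o or status.get_obs(); R0=R.from_euler('xyz',o['tool_rot'],degrees=True)
    print('shift',np.round(np.array(P)-o['tool_pos'],4),'turn',np.round((Rt*R0.inv()).as_rotvec(degrees=True),2))
E
python3 - <<'E'
from h import *
o=status.get_obs();print(np.round(rot(30,0).as_matrix(),3),o['qpos'])
togo([.570,.0627,.266],rot(30,0))
E
```

```text
[[ 0.078  0.863  0.498]
 [ 0.997 -0.068 -0.039]
 [-0.     0.5   -0.866]] [-48.18675529 -17.20360845  -0.29013525 117.2878054   21.45882741
  62.88376099 -48.69593298]
shift [ 0.1464 -0.1984 -0.0179] turn [  2.47  -3.57 -10.63]
```

Call:
step_arm:
  series:
    - {"ax": 2.5,"ay": -3.6,"az": -10.6,"x": 0.146,"y": -0.198,"z": -0.018,"claw": 60}
    - {"ax": 2.5,"ay": -3.6,"az": -10.6,"x": 0.146,"y": -0.198,"z": -0.018,"claw": 60}
    - {"ax": 2.5,"ay": -3.6,"az": -10.6,"x": 0.146,"y": -0.198,"z": -0.018,"claw": 60}
    - {"ax": 2.5,"ay": -3.6,"az": -10.6,"x": 0.146,"y": -0.198,"z": -0.018,"claw": 60}
    - {"ax": 2.5,"ay": -3.6,"az": -10.6,"x": 0.146,"y": -0.198,"z": -0.018,"claw": 60}
    - {"ax": 2.5,"ay": -3.6,"az": -10.6,"x": 0.146,"y": -0.198,"z": -0.018,"claw": 60}
    - {"ax": 2.5,"ay": -3.6,"az": -10.6,"x": 0.146,"y": -0.198,"z": -0.018,"claw": 60}
    - {"ax": 2.5,"ay": -3.6,"az": -10.6,"x": 0.146,"y": -0.198,"z": -0.018,"claw": 60}

```text
time_s: 1.95
tool_pos: [0.5683, 0.0675, 0.2656]
tool_rot: [150.1, 0.1, 85.9]
force: [-0.4, 0.5, 0.7]
grip_width: 0.0524
```

Run:
```python
from h import *
o=status.get_obs();print(o['qpos'],o['force'],o['tool_pos'])
togo([.570,.0627,.266],rot(30,0))
cv2.imwrite("pics/w1.png",vision.read_camera('wrist')[:,:,::-1])
for i in range(3): 
  vision.read_camera('top');print(status.get_obs()['force'])
b=np.array([.629,.058,.163]);y=np.array([.078,.997,0])
print(proj('wrist',[b+y*.0315,b,b-y*.0315],o))
```

```text
[-26.38947261 -13.0816634    9.35902982 117.21601736  16.62016176
  48.5208454  -28.83672619] [-0.38892074  0.53008189  0.74154396] [0.56825754 0.06745923 0.26561235]
shift [ 0.0017 -0.0048  0.0004] turn [ 0.06 -0.07 -0.43]
[-0.38940184  0.81011138  0.24492852]
[-0.99811904 -0.85061778  0.1534465 ]
[-0.50526916 -0.20330899  0.52272974]
[[319.39370469 165.66235323]
 [319.09701417 202.595903  ]
 [318.81840214 237.23595194]]
```

View pics/w1.png

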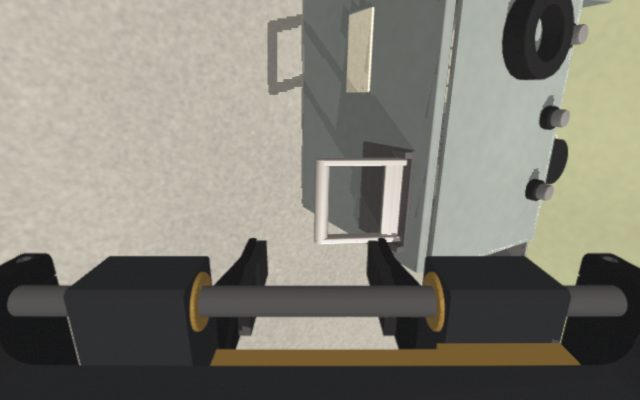

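The wrist view shows the bar centred between the fingers, about (322,202), with the cheeks at rows 163 and 240. It was predicted at (319,202), so the estimate holds. I'll reduce the tilt to 22° for more joint room and move in.

Run:
```python
from h import *
b=np.array([.6305,.058,.163]);Rt=rot(22,0);z=Rt.as_matrix()[:,2]
togo(b+z*.011-z*.06,Rt); togo(b+z*.011,Rt); print(b+z*.011)
```

```text
shift [ 0.0438 -0.0084 -0.0577] turn [ 0.67  7.97 -0.52]
shift [ 0.0662 -0.0102 -0.1133] turn [ 0.67  7.97 -0.52]
[0.63460797 0.0576767  0.15280098]
```

Call:
step_arm:
  series:
    - {"ax": 0.3,"ay": 4,"az": -0.3,"x": 0.022,"y": -0.004,"z": -0.029,"claw": 55}
    - {"ax": 0.7,"ay": 8,"az": -0.5,"x": 0.044,"y": -0.008,"z": -0.058,"claw": 55}
    - {"ax": 0.7,"ay": 8,"az": -0.5,"x": 0.052,"y": -0.009,"z": -0.077,"claw": 55}
    - {"ax": 0.7,"ay": 8,"az": -0.5,"x": 0.059,"y": -0.0095,"z": -0.095,"claw": 55}
    - {"ax": 0.7,"ay": 8,"az": -0.5,"x": 0.066,"y": -0.01,"z": -0.113,"claw": 55}
    - {"ax": 0.7,"ay": 8,"az": -0.5,"x": 0.066,"y": -0.01,"z": -0.113,"claw": 55}
    - {"ax": 0.7,"ay": 8,"az": -0.5,"x": 0.066,"y": -0.01,"z": -0.113,"claw": 55}

```text
time_s: 2.85
tool_pos: [0.6346, 0.0568, 0.153]
tool_rot: [158.1, -0.0, 85.4]
force: [-0.9, -0.1, -0.0]
grip_width: 0.0478
```

Run:
```python
from h import *
o=status.get_obs();print(o['qpos'],o['force'],o['tool_pos'])
togo([.6346,.0577,.1528],rot(22,0))
cv2.imwrite("pics/w2.png",vision.read_camera('wrist')[:,:,::-1])
cv2.imwrite("pics/t2.png",cv2.resize(vision.read_camera('top')[70:220,180:380,::-1],None,fx=4,fy=4,interpolation=cv2.INTER_CUBIC))
```

```text
[-25.61663063   5.18373478  15.69558602 111.4048843    6.04558438
  42.52439629 -18.52825739] [-0.90832573 -0.14949695 -0.04623165] [0.63458803 0.05684633 0.15302938]
shift [ 0.      0.0009 -0.0002] turn [-0.01 -0.08  0.09]
```

View pics/w2.png

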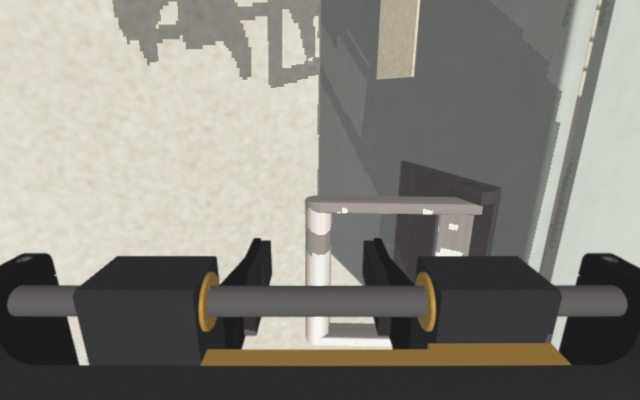

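View pics/t2.png

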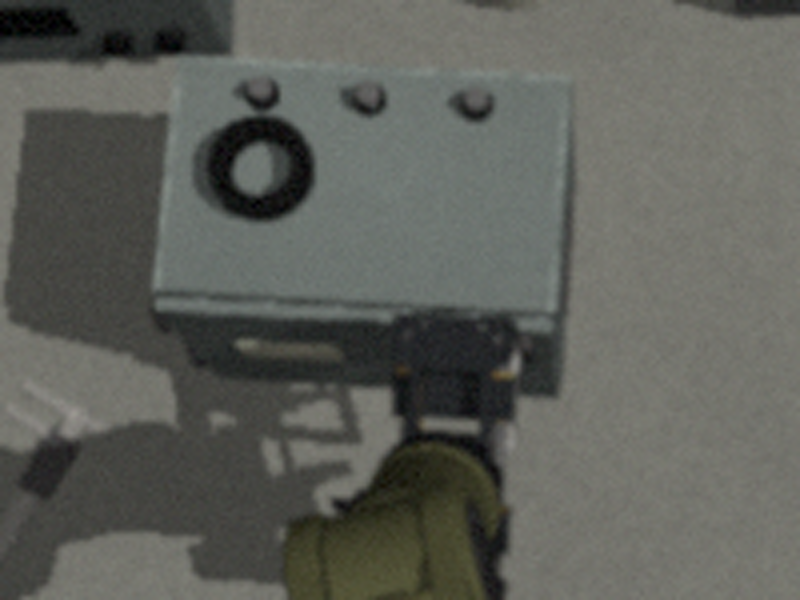

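The bar, at column 318, is centred between the open fingers, and the gripper body is in front of and above the door. Closing gently.

Call:
step_arm:
  series:
    - {"ax": 0,"ay": 0,"az": 0,"x": 0,"y": 0,"z": 0,"claw": 30}
    - {"ax": 0,"ay": 0,"az": 0,"x": 0,"y": 0,"z": 0,"claw": 15}
    - {"ax": 0,"ay": 0,"az": 0,"x": 0,"y": 0,"z": 0,"claw": 0}
    - {"ax": 0,"ay": 0,"az": 0,"x": 0,"y": 0,"z": 0,"claw": 0}
    - {"ax": 0,"ay": 0,"az": 0,"x": 0,"y": 0,"z": 0,"claw": 0}
    - {"ax": 0,"ay": 0,"az": 0,"x": 0,"y": 0,"z": 0,"claw": 0}
  squeeze: 12

```text
time_s: 3.55
tool_pos: [0.6349, 0.056, 0.153]
tool_rot: [158.0, -0.0, 85.3]
force: [-0.2, 0.7, 0.5]
grip_width: 0.0113
```

Run:
```python
from h import *
for i in range(4):
  o=status.get_obs();print(o['force'],o['wrist_torque'],o['tool_pos'],o['grip_width']);vision.read_camera('top')
cv2.imwrite("pics/w3.png",vision.read_camera('wrist')[:,:,::-1])
```

```text
[-0.15320278  0.72532411  0.49515336] [-0.05865542  0.50245913 -0.00408697] [0.63493713 0.05601257 0.15300755] 0.011321178138847228
[-0.39190602  0.13938888 -0.06262851] [-0.07915647  0.45802453 -0.06330708] [0.63494359 0.05602547 0.15298612] 0.011606121160286326
[-1.00924763 -0.22848434  0.87966564] [-0.06589187  0.51349084 -0.00708541] [0.63492776 0.05604978 0.15300297] 0.011458964437592633
[-0.5958979  -0.12817536  0.2813149 ] [-0.06126579  0.47407696 -0.03934492] [0.63492659 0.05602713 0.15298341] 0.011191491752541997
```

View pics/w3.png

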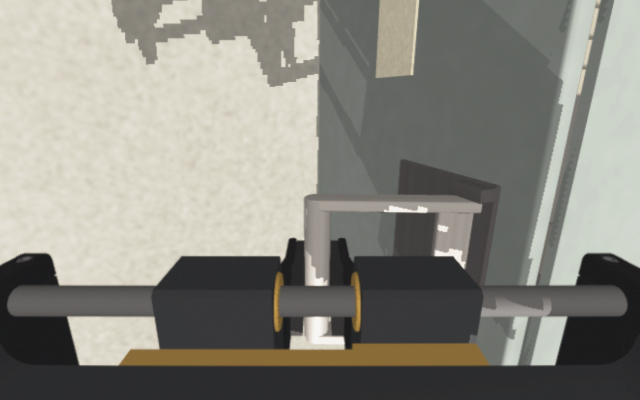

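The bar is gripped, at a width of 11.4 mm. Next I'll tabulate the lift arc.

Run:
```python
from h import *
xd=R.from_euler('z',YAW,degrees=True).apply([1,0,0])
for v in list(np.arange(0,.41,.08))+list(np.arange(.32,.98,.02)):
  a=v-.4; d=-.075*(np.cos(a)-np.cos(-.4))*xd+np.array([0,0,.075*(np.sin(a)-np.sin(-.4))])
  print(round(v,2),np.round(d*1000,1))
```

```text
0.0 [0. 0. 0.]
0.08 [-2.1  0.2  5.6]
0.16 [-3.8  0.3 11.4]
0.24 [-4.9  0.4 17.3]
0.32 [-5.7  0.4 23.2]
0.4 [-5.9  0.5 29.2]
0.32 [-5.7  0.4 23.2]
0.34 [-5.8  0.5 24.7]
0.36 [-5.8  0.5 26.2]
0.38 [-5.9  0.5 27.7]
0.4 [-5.9  0.5 29.2]
0.42 [-5.9  0.5 30.7]
0.44 [-5.8  0.5 32.2]
0.46 [-5.8  0.5 33.7]
0.48 [-5.7  0.4 35.2]
0.5 [-5.5  0.4 36.7]
0.52 [-5.4  0.4 38.2]
0.54 [-5.2  0.4 39.7]
0.56 [-4.9  0.4 41.2]
0.58 [-4.7  0.4 42.6]
0.6 [-4.4  0.3 44.1]
0.62 [-4.1  0.3 45.6]
0.64 [-3.8  0.3 47. ]
0.66 [-3.4  0.3 48.5]
0.68 [-3.   0.2 49.9]
0.7 [-2.6  0.2 51.4]
0.72 [-2.1  0.2 52.8]
0.74 [-1.6  0.1 54.2]
0.76 [-1.1  0.1 55.6]
0.78 [-0.6  0.  57. ]
0.8 [ 0.  -0.  58.4]
0.82 [ 0.6 -0.  59.8]
0.84 [ 1.2 -0.1 61.2]
0.86 [ 1.9 -0.1 62.5]
0.88 [ 2.5 -0.2 63.8]
0.9 [ 3.3 -0.3 65.2]
0.92 [ 4.  -0.3 66.5]
0.94 [ 4.7 -0.4 67.8]
0.96 [ 5.5 -0.4 69. ]
```

Call:
step_arm:
  series:
    - {"ax": 0,"ay": 0,"az": 0,"x": -0.001,"y": 0,"z": 0.0028,"claw": 0}
    - {"ax": 0,"ay": 0,"az": 0,"x": -0.0021,"y": 0.0002,"z": 0.0056,"claw": 0}
    - {"ax": 0,"ay": 0,"az": 0,"x": -0.003,"y": 0.0002,"z": 0.0085,"claw": 0}
    - {"ax": 0,"ay": 0,"az": 0,"x": -0.0038,"y": 0.0003,"z": 0.0114,"claw": 0}
    - {"ax": 0,"ay": 0,"az": 0,"x": -0.0044,"y": 0.0003,"z": 0.0144,"claw": 0}
    - {"ax": 0,"ay": 0,"az": 0,"x": -0.0049,"y": 0.0004,"z": 0.0173,"claw": 0}
    - {"ax": 0,"ay": 0,"az": 0,"x": -0.0053,"y": 0.0004,"z": 0.0203,"claw": 0}
    - {"ax": 0,"ay": 0,"az": 0,"x": -0.0057,"y": 0.0004,"z": 0.0232,"claw": 0}
    - {"ax": 0,"ay": 0,"az": 0,"x": -0.0058,"y": 0.0005,"z": 0.0262,"claw": 0}
    - {"ax": 0,"ay": 0,"az": 0,"x": -0.0058,"y": 0.0005,"z": 0.0262,"claw": 0}
    - {"ax": 0,"ay": 0,"az": 0,"x": -0.0058,"y": 0.0005,"z": 0.0262,"claw": 0}

```text
time_s: 4.9
tool_pos: [0.6286, 0.0565, 0.1788]
tool_rot: [158.1, 0.0, 85.3]
force: [-2.0, 2.5, -3.8]
grip_width: 0.0111
```

Run:
```python
from h import *
for i in range(4):
  o=status.get_obs();print(o['force'],o['wrist_torque'],o['tool_pos'],o['grip_width'],o['qpos'][:4]);vision.read_camera('top')
cv2.imwrite("pics/w4.png",vision.read_camera('wrist')[:,:,::-1])
```

```text
[-2.00796576  2.4819115  -3.84474176] [0.31093981 1.3389813  0.10866787] [0.62858048 0.05650093 0.1787943 ] 0.011145686939474741 [-25.90550817   2.976067    15.60405976 110.48621264]
[-2.55180366  1.46674294 -5.13571478] [0.28786071 1.32269778 0.05572022] [0.62859322 0.05649978 0.17874148] 0.011750867769695496 [-25.90822434   2.98208541  15.60699654 110.48601053]
[-3.24884718  1.56174376 -4.41051755] [0.31859916 1.41434377 0.086289  ] [0.62859646 0.05646141 0.17868778] 0.01138035764394566 [-25.90695145   2.98691678  15.60844487 110.48697843]
[-2.45798329  1.44149403 -3.79886832] [0.36025423 1.43554745 0.08782164] [0.62861184 0.05646729 0.17867091] 0.011907992984609475 [-25.90706321   2.98916398  15.60862525 110.48706838]
```

View pics/w4.png

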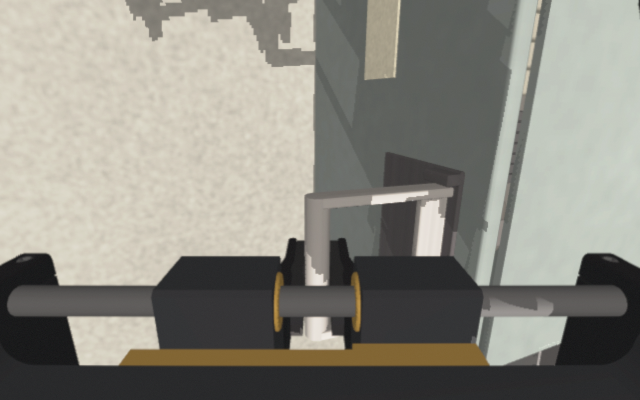

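The paddle is about 0.36 rad up, with a downward pull of roughly 4.5 N including roll friction. I'll continue in fine steps.

Call:
step_arm:
  series:
    - {"ax": 0,"ay": 0,"az": 0,"x": 0,"y": 0,"z": 0.0015,"claw": 0}
    - {"ax": 0,"ay": 0,"az": 0,"x": -0.0001,"y": 0,"z": 0.003,"claw": 0}
    - {"ax": 0,"ay": 0,"az": 0,"x": -0.0001,"y": 0,"z": 0.003,"claw": 0}

```text
time_s: 5.45
tool_pos: [0.6284, 0.0565, 0.1818]
tool_rot: [158.1, 0.0, 85.3]
force: [-4.9, 2.1, -3.9]
grip_width: 0.0116
```

Call:
step_arm:
  series:
    - {"ax": 0,"ay": 0,"az": 0,"x": 0,"y": 0,"z": 0.0015,"claw": 0}
    - {"ax": 0,"ay": 0,"az": 0,"x": 0,"y": 0,"z": 0.0015,"claw": 0}

```text
time_s: 5.65
tool_pos: [0.6283, 0.0565, 0.1833]
tool_rot: [158.1, 0.0, 85.3]
force: [-6.1, 0.8, -4.4]
grip_width: 0.0115
```

Call:
step_arm:
  series:
    - {"ax": 0,"ay": 0,"az": 0,"x": 0.0001,"y": 0,"z": 0.0012,"claw": 0}
    - {"ax": 0,"ay": 0,"az": 0,"x": 0.0001,"y": 0,"z": 0.0012,"claw": 0}

```text
time_s: 5.85
tool_pos: [0.6283, 0.0565, 0.1844]
tool_rot: [158.2, 0.0, 85.3]
force: [-5.8, 1.7, -4.4]
grip_width: 0.0114
```

Fx has reached -6 N, so I'm pressing the door inward. I'll relieve that by moving outward 2 mm, which is within the latch play.

Call:
step_arm:
  series:
    - {"ax": 0,"ay": 0,"az": 0,"x": -0.001,"y": 0,"z": 0,"claw": 0}
    - {"ax": 0,"ay": 0,"az": 0,"x": -0.002,"y": 0,"z": 0,"claw": 0}
    - {"ax": 0,"ay": 0,"az": 0,"x": -0.002,"y": 0,"z": 0,"claw": 0}

```text
time_s: 6.15
tool_pos: [0.6282, 0.0565, 0.1858]
tool_rot: [157.9, -0.0, 85.3]
force: [1.1, 1.9, -4.4]
grip_width: 0.0111
```

Call:
step_arm:
  series:
    - {"ax": 0,"ay": 0,"az": 0,"x": 0.0001,"y": 0,"z": 0.0012,"claw": 0}
    - {"ax": 0,"ay": 0,"az": 0,"x": 0.0001,"y": 0,"z": 0.0012,"claw": 0}

```text
time_s: 6.35
tool_pos: [0.6282, 0.0565, 0.187]
tool_rot: [157.9, -0.0, 85.3]
force: [1.4, 1.7, -4.1]
grip_width: 0.0114
```

Call:
step_arm:
  series:
    - {"ax": 0,"ay": 0,"az": 0,"x": 0.0001,"y": 0,"z": 0.0012,"claw": 0}
    - {"ax": 0,"ay": 0,"az": 0,"x": 0.0001,"y": 0,"z": 0.0012,"claw": 0}

```text
time_s: 6.55
tool_pos: [0.6278, 0.0567, 0.1878]
tool_rot: [158.0, -0.0, 85.4]
force: [1.2, 1.9, -4.7]
grip_width: 0.0113
```

Call:
step_arm:
  series:
    - {"ax": 0,"ay": 0,"az": 0,"x": 0.0001,"y": 0,"z": 0.0012,"claw": 0}
    - {"ax": 0,"ay": 0,"az": 0,"x": 0.0001,"y": 0,"z": 0.0012,"claw": 0}

```text
time_s: 6.75
tool_pos: [0.6276, 0.0568, 0.1887]
tool_rot: [158.0, -0.0, 85.4]
force: [1.9, 2.4, -4.7]
grip_width: 0.0114
```

Call:
step_arm:
  series:
    - {"ax": 0,"ay": 0,"az": 0,"x": 0.0001,"y": 0,"z": 0.0012,"claw": 0}
    - {"ax": 0,"ay": 0,"az": 0,"x": 0.0001,"y": 0,"z": 0.0012,"claw": 0}

```text
time_s: 6.95
tool_pos: [0.6275, 0.0568, 0.1898]
tool_rot: [158.0, -0.0, 85.4]
force: [0.7, 2.5, -4.6]
grip_width: 0.0116
```

Call:
step_arm:
  series:
    - {"ax": 0,"ay": 0,"az": 0,"x": 0.0002,"y": 0,"z": 0.0012,"claw": 0}
    - {"ax": 0,"ay": 0,"az": 0,"x": 0.0002,"y": 0,"z": 0.0012,"claw": 0}

```text
time_s: 7.15
tool_pos: [0.6277, 0.0567, 0.1909]
tool_rot: [158.1, -0.0, 85.4]
force: [1.4, 3.8, -4.7]
grip_width: 0.0112
```

Call:
step_arm:
  series:
    - {"ax": 0,"ay": 0,"az": 0,"x": 0.0002,"y": 0.0008,"z": 0.0012,"claw": 0}
    - {"ax": 0,"ay": 0,"az": 0,"x": 0.0002,"y": 0.0008,"z": 0.0012,"claw": 0}

```text
time_s: 7.35
tool_pos: [0.6277, 0.0568, 0.192]
tool_rot: [158.1, 0.0, 85.3]
force: [0.7, 1.5, -4.4]
grip_width: 0.0118
```

Call:
step_arm:
  series:
    - {"ax": 0,"ay": 0,"az": 0,"x": 0.0002,"y": 0,"z": 0.0012,"claw": 0}
    - {"ax": 0,"ay": 0,"az": 0,"x": 0.0002,"y": 0,"z": 0.0012,"claw": 0}

```text
time_s: 7.55
tool_pos: [0.6279, 0.0568, 0.1931]
tool_rot: [158.1, 0.0, 85.3]
force: [-0.4, 0.8, -4.0]
grip_width: 0.0112
```

Call:
step_arm:
  series:
    - {"ax": 0,"ay": 0,"az": 0,"x": 0.0002,"y": 0,"z": 0.0012,"claw": 0}
    - {"ax": 0,"ay": 0,"az": 0,"x": 0.0002,"y": 0,"z": 0.0012,"claw": 0}

```text
time_s: 7.75
tool_pos: [0.6281, 0.0568, 0.1944]
tool_rot: [158.1, 0.0, 85.3]
force: [-0.3, 0.4, -4.4]
grip_width: 0.0118
```

Call:
step_arm:
  series:
    - {"ax": 0,"ay": 0,"az": 0,"x": 0.0003,"y": 0,"z": 0.0012,"claw": 0}
    - {"ax": 0,"ay": 0,"az": 0,"x": 0.0003,"y": 0,"z": 0.0012,"claw": 0}

```text
time_s: 7.95
tool_pos: [0.6284, 0.0567, 0.1955]
tool_rot: [158.1, 0.0, 85.3]
force: [-0.8, -1.6, -4.6]
grip_width: 0.0117
```

Call:
step_arm:
  series:
    - {"ax": 0,"ay": 0,"az": 0,"x": 0.0002,"y": 0,"z": 0.0012,"claw": 0}
    - {"ax": 0,"ay": 0,"az": 0,"x": 0.0002,"y": 0,"z": 0.0012,"claw": 0}

```text
time_s: 8.15
tool_pos: [0.6286, 0.0567, 0.1968]
tool_rot: [158.1, 0.0, 85.3]
force: [-1.4, -1.5, -3.8]
grip_width: 0.0114
```

Call:
step_arm:
  series:
    - {"ax": 0,"ay": 0,"az": 0,"x": 0.0002,"y": 0,"z": 0.0012,"claw": 0}
    - {"ax": 0,"ay": 0,"az": 0,"x": 0.0002,"y": 0,"z": 0.0012,"claw": 0}

```text
time_s: 8.35
tool_pos: [0.6289, 0.0567, 0.198]
tool_rot: [158.1, 0.0, 85.3]
force: [-1.1, -2.6, -4.6]
grip_width: 0.0113
```

Call:
step_arm:
  series:
    - {"ax": 0,"ay": 0,"az": 0,"x": 0.0002,"y": 0,"z": 0.0012,"claw": 0}
    - {"ax": 0,"ay": 0,"az": 0,"x": 0.0002,"y": 0,"z": 0.0012,"claw": 0}

```text
time_s: 8.55
tool_pos: [0.6291, 0.0567, 0.1992]
tool_rot: [158.1, 0.0, 85.3]
force: [-1.5, -3.1, -3.8]
grip_width: 0.0113
```

Call:
step_arm:
  series:
    - {"ax": 0,"ay": 0,"az": 0,"x": 0.0003,"y": 0,"z": 0.0012,"claw": 0}
    - {"ax": 0,"ay": 0,"az": 0,"x": 0.0003,"y": 0,"z": 0.0012,"claw": 0}

```text
time_s: 8.75
tool_pos: [0.6293, 0.0567, 0.2004]
tool_rot: [158.1, 0.0, 85.3]
force: [-3.3, -3.7, -4.0]
grip_width: 0.0113
```

Call:
step_arm:
  series:
    - {"ax": 0,"ay": 0,"az": 0,"x": -0.0004,"y": -0.0007,"z": 0.0012,"claw": 0}
    - {"ax": 0,"ay": 0,"az": 0,"x": -0.0004,"y": -0.0007,"z": 0.0012,"claw": 0}

```text
time_s: 8.95
tool_pos: [0.6293, 0.0568, 0.2019]
tool_rot: [158.0, -0.0, 85.4]
force: [-0.9, -2.4, -4.0]
grip_width: 0.0115
```

Call:
step_arm:
  series:
    - {"ax": 0,"ay": 0,"az": 0,"x": 0.0003,"y": -0.0001,"z": 0.0012,"claw": 0}
    - {"ax": 0,"ay": 0,"az": 0,"x": 0.0003,"y": -0.0001,"z": 0.0012,"claw": 0}

```text
time_s: 9.15
tool_pos: [0.6295, 0.0567, 0.203]
tool_rot: [158.0, -0.0, 85.4]
force: [-1.2, -3.2, -5.4]
grip_width: 0.0114
```

Call:
step_arm:
  series:
    - {"ax": 0,"ay": 0,"az": 0,"x": 0.0003,"y": -0.0001,"z": 0.0012,"claw": 0}
    - {"ax": 0,"ay": 0,"az": 0,"x": 0.0003,"y": -0.0001,"z": 0.0012,"claw": 0}

```text
time_s: 9.35
tool_pos: [0.6297, 0.0567, 0.2042]
tool_rot: [158.0, -0.0, 85.4]
force: [-1.2, -2.0, -4.9]
grip_width: 0.0113
```

Call:
step_arm:
  series:
    - {"ax": 0,"ay": 0,"az": 0,"x": 0.0003,"y": -0.0001,"z": 0.0012,"claw": 0}
    - {"ax": 0,"ay": 0,"az": 0,"x": 0.0003,"y": -0.0001,"z": 0.0012,"claw": 0}

```text
time_s: 9.55
tool_pos: [0.6301, 0.0566, 0.2054]
tool_rot: [158.0, -0.0, 85.4]
force: [-1.1, -2.2, -5.0]
grip_width: 0.0115
```

Call:
step_arm:
  series:
    - {"ax": 0,"ay": 0,"az": 0,"x": 0.0003,"y": -0.0002,"z": 0.0012,"claw": 0}
    - {"ax": 0,"ay": 0,"az": 0,"x": 0.0003,"y": -0.0002,"z": 0.0012,"claw": 0}

```text
time_s: 9.75
tool_pos: [0.6304, 0.0565, 0.2067]
tool_rot: [158.0, -0.0, 85.4]
force: [-0.5, -1.3, -5.6]
grip_width: 0.0115
```

Call:
step_arm:
  series:
    - {"ax": 0,"ay": 0,"az": 0,"x": 0.0004,"y": -0.0002,"z": 0.0012,"claw": 0}
    - {"ax": 0,"ay": 0,"az": 0,"x": 0.0004,"y": -0.0002,"z": 0.0012,"claw": 0}

```text
time_s: 9.95
tool_pos: [0.6308, 0.0564, 0.2079]
tool_rot: [158.0, -0.0, 85.4]
force: [-1.6, -0.4, -5.0]
grip_width: 0.0115
```

Call:
step_arm:
  series:
    - {"ax": 0,"ay": 0,"az": 0,"x": 0.0004,"y": -0.0002,"z": 0.0012,"claw": 0}
    - {"ax": 0,"ay": 0,"az": 0,"x": 0.0004,"y": -0.0002,"z": 0.0012,"claw": 0}

```text
time_s: 10.15
tool_pos: [0.6311, 0.0563, 0.209]
tool_rot: [158.0, -0.0, 85.4]
force: [-1.4, 0.3, -4.9]
grip_width: 0.0114
```

Call:
step_arm:
  series:
    - {"ax": 0,"ay": 0,"az": 0,"x": 0.0004,"y": -0.0001,"z": 0.0012,"claw": 0}
    - {"ax": 0,"ay": 0,"az": 0,"x": 0.0004,"y": -0.0001,"z": 0.0012,"claw": 0}

```text
time_s: 10.35
tool_pos: [0.6314, 0.0563, 0.2102]
tool_rot: [158.1, -0.0, 85.4]
force: [-1.8, 1.7, -4.2]
grip_width: 0.0117
```

Run:
```python
from h import *
o=status.get_obs();print(o['force'],o['qpos'])
cv2.imwrite("pics/w5.png",vision.read_camera('wrist')[:,:,::-1])
```

```text
[-1.82635589  1.70500386 -4.20814059] [-25.96058491   1.72482255  15.60827547 107.98289746   6.69712518
  49.29001624 -18.50306677]
```

View pics/w5.png

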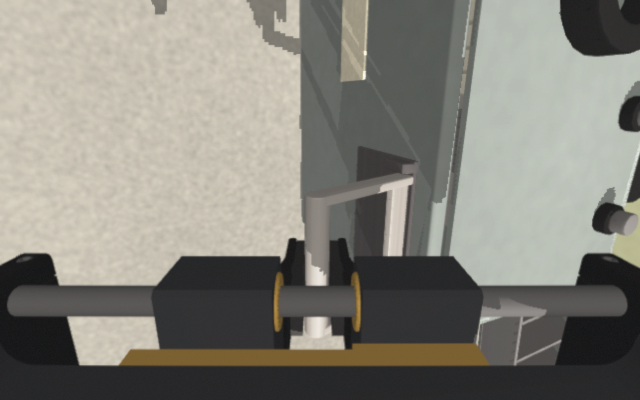

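The bar is still seated in the pads, at column 317, and the paddle is clearly raised. I'll continue.

Call:
step_arm:
  series:
    - {"ax": 0,"ay": 0,"az": 0,"x": 0.0003,"y": 0,"z": 0.0012,"claw": 0}
    - {"ax": 0,"ay": 0,"az": 0,"x": 0.0003,"y": 0,"z": 0.0012,"claw": 0}

```text
time_s: 10.6
tool_pos: [0.6318, 0.0562, 0.2114]
tool_rot: [158.0, -0.0, 85.4]
force: [-1.7, 1.8, -4.8]
grip_width: 0.0113
```

Call:
step_arm:
  series:
    - {"ax": 0,"ay": 0,"az": 0,"x": 0.0004,"y": 0,"z": 0.0012,"claw": 0}
    - {"ax": 0,"ay": 0,"az": 0,"x": 0.0004,"y": 0,"z": 0.0012,"claw": 0}

```text
time_s: 10.8
tool_pos: [0.6322, 0.0561, 0.2126]
tool_rot: [158.1, -0.0, 85.4]
force: [-2.8, 2.3, -4.9]
grip_width: 0.0111
```

Call:
step_arm:
  series:
    - {"ax": 0,"ay": 0,"az": 0,"x": 0.0005,"y": 0,"z": 0.0012,"claw": 0}
    - {"ax": 0,"ay": 0,"az": 0,"x": 0.0005,"y": 0,"z": 0.0012,"claw": 0}

```text
time_s: 11.0
tool_pos: [0.6326, 0.0561, 0.2137]
tool_rot: [158.1, -0.0, 85.4]
force: [-2.9, 3.2, -5.2]
grip_width: 0.0111
```

Call:
step_arm:
  series:
    - {"ax": 0,"ay": 0,"az": 0,"x": 0.0005,"y": 0,"z": 0.0012,"claw": 0}
    - {"ax": 0,"ay": 0,"az": 0,"x": 0.0005,"y": 0,"z": 0.0012,"claw": 0}

```text
time_s: 11.2
tool_pos: [0.633, 0.056, 0.2149]
tool_rot: [158.1, -0.0, 85.4]
force: [-4.0, 3.3, -4.2]
grip_width: 0.0116
```

Call:
step_arm:
  series:
    - {"ax": 0,"ay": 0,"az": 0,"x": -0.0004,"y": 0.0007,"z": 0.0012,"claw": 0}
    - {"ax": 0,"ay": 0,"az": 0,"x": -0.0004,"y": 0.0007,"z": 0.0012,"claw": 0}

```text
time_s: 11.4
tool_pos: [0.6335, 0.056, 0.2165]
tool_rot: [158.0, -0.0, 85.3]
force: [0.3, 2.8, -6.0]
grip_width: 0.0116
```

Call:
step_arm:
  series:
    - {"ax": 0,"ay": 0,"az": 0,"x": 0.0004,"y": 0,"z": 0.0011,"claw": 0}
    - {"ax": 0,"ay": 0,"az": 0,"x": 0.0004,"y": 0,"z": 0.0011,"claw": 0}

```text
time_s: 11.6
tool_pos: [0.6338, 0.056, 0.2175]
tool_rot: [158.0, -0.0, 85.3]
force: [1.3, 1.1, -5.8]
grip_width: 0.0116
```

Call:
step_arm:
  series:
    - {"ax": 0,"ay": 0,"az": 0,"x": 0.0004,"y": 0,"z": 0.0011,"claw": 0}
    - {"ax": 0,"ay": 0,"az": 0,"x": 0.0004,"y": 0,"z": 0.0011,"claw": 0}

```text
time_s: 11.8
tool_pos: [0.6338, 0.0561, 0.2184]
tool_rot: [158.0, -0.0, 85.3]
force: [1.8, 1.6, -6.1]
grip_width: 0.0116
```

Call:
step_arm:
  series:
    - {"ax": 0,"ay": 0,"az": 0,"x": 0.0006,"y": 0,"z": 0.0009,"claw": 0}
    - {"ax": 0,"ay": 0,"az": 0,"x": 0.0006,"y": 0,"z": 0.0009,"claw": 0}

```text
time_s: 12.0
tool_pos: [0.6341, 0.0561, 0.2191]
tool_rot: [158.1, 0.0, 85.3]
force: [0.0, 1.8, -6.2]
grip_width: 0.0113
```

Call:
step_arm:
  series:
    - {"ax": 0,"ay": 0,"az": 0,"x": 0.0006,"y": 0,"z": 0.0009,"claw": 0}
    - {"ax": 0,"ay": 0,"az": 0,"x": 0.0006,"y": 0,"z": 0.0009,"claw": 0}

```text
time_s: 12.2
tool_pos: [0.6347, 0.056, 0.22]
tool_rot: [158.1, 0.0, 85.3]
force: [0.8, 0.5, -5.2]
grip_width: 0.0117
```

Run:
```python
from h import *
for i in range(2):
  o=status.get_obs();print(o['force'],o['tool_pos']);vision.read_camera('top')
cv2.imwrite("pics/w6.png",vision.read_camera('wrist')[:,:,::-1])
```

```text
[ 0.81905678  0.54052666 -5.22588674] [0.63467293 0.05603841 0.21999362]
[-0.07414675  0.88646722 -6.3906069 ] [0.63467935 0.05601573 0.21997579]
```

View pics/w6.png

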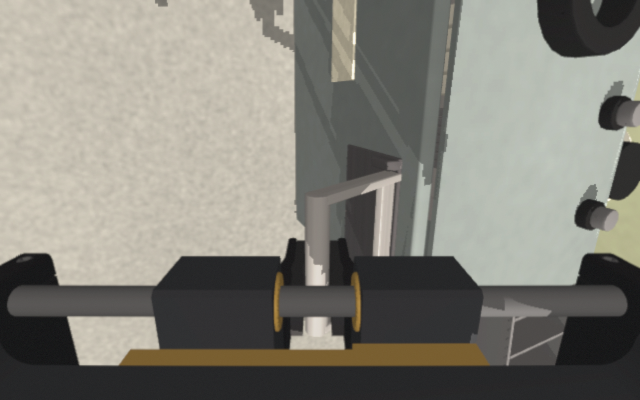

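The bar is still held. v is about 0.93 with no stop yet, so I'll keep going in small steps.

Call:
step_arm:
  series:
    - {"ax": 0,"ay": 0,"az": 0,"x": 0.0005,"y": 0,"z": 0.0009,"claw": 0}
    - {"ax": 0,"ay": 0,"az": 0,"x": 0.0005,"y": 0,"z": 0.0009,"claw": 0}

```text
time_s: 12.55
tool_pos: [0.6352, 0.0559, 0.2209]
tool_rot: [158.1, 0.0, 85.3]
force: [-0.2, 0.2, -5.8]
grip_width: 0.0113
```

Call:
step_arm:
  series:
    - {"ax": 0,"ay": 0,"az": 0,"x": 0.0005,"y": 0,"z": 0.0009,"claw": 0}
    - {"ax": 0,"ay": 0,"az": 0,"x": 0.0005,"y": 0,"z": 0.0009,"claw": 0}

```text
time_s: 12.75
tool_pos: [0.6355, 0.0559, 0.2214]
tool_rot: [158.1, 0.0, 85.3]
force: [-0.5, -0.4, -6.7]
grip_width: 0.0115
```

Call:
step_arm:
  series:
    - {"ax": 0,"ay": 0,"az": 0,"x": 0.0005,"y": 0,"z": 0.0009,"claw": 0}
    - {"ax": 0,"ay": 0,"az": 0,"x": 0.0005,"y": 0,"z": 0.0009,"claw": 0}

```text
time_s: 12.95
tool_pos: [0.6357, 0.056, 0.222]
tool_rot: [158.1, 0.0, 85.3]
force: [-0.7, -1.0, -8.2]
grip_width: 0.0115
```

Call:
step_arm:
  series:
    - {"ax": 0,"ay": 0,"az": 0,"x": 0.0004,"y": 0,"z": 0.0007,"claw": 0}
    - {"ax": 0,"ay": 0,"az": 0,"x": 0.0004,"y": 0,"z": 0.0007,"claw": 0}

```text
time_s: 13.15
tool_pos: [0.6359, 0.0559, 0.2225]
tool_rot: [158.2, 0.0, 85.3]
force: [-1.9, -1.3, -9.8]
grip_width: 0.0111
```

Run:
```python
from h import *
for i in range(4):
  o=status.get_obs();print(o['force'],o['tool_pos'],o['tool_rot']);vision.read_camera('top')
```

```text
[-1.89714463 -1.2500024  -9.8351868 ] [0.63592445 0.0559207  0.2225014 ] [1.58174967e+02 3.65862567e-02 8.53227187e+01]
[-0.77673424  0.39536661 -9.68659446] [0.63595641 0.05597851 0.22254194] [1.58167097e+02 3.21026291e-02 8.53248943e+01]
[-2.77894708 -0.9098379  -9.42662819] [0.63597029 0.05590866 0.22255513] [1.58165345e+02 3.28298481e-02 8.53198901e+01]
[-2.49990261 -0.81369514 -9.89346305] [0.63597375 0.05596179 0.22258618] [1.58162112e+02 3.39422383e-02 8.53284572e+01]
```

I felt the stop: Fz rose from about -6 to -9.8 N over about 2 mm of commanded lift, while the motion stalled. I'll back off slightly to a light touch, then start the swing.

Call:
step_arm:
  series:
    - {"ax": 0,"ay": 0,"az": 0,"x": -0.0005,"y": 0,"z": -0.0008,"claw": 0}
    - {"ax": 0,"ay": 0,"az": 0,"x": -0.0005,"y": 0,"z": -0.0008,"claw": 0}

```text
time_s: 13.55
tool_pos: [0.636, 0.056, 0.2225]
tool_rot: [158.1, 0.0, 85.3]
force: [-2.6, -1.5, -9.5]
grip_width: 0.0114
```

```bash
cat >> h.py <<'E'
H=np.array([.7139,.2507])
def swing(th,o=None,n=1):
    o=o or status.get_obs(); p=o['tool_pos'][:2]
    for t in np.atleast_1d(th):
        q=R.from_euler('z',-t,degrees=True).as_matrix()[:2,:2]
        print(round(float(t),1),np.round(((q-np.eye(2))@(p-H))*1000,1))
E
python3 - <<'E'
from h import *
o=status.get_obs();print(o['force'],o['tool_pos'])
swing([1,2,3,4,5,6,7,8])
E
```

```text
[-2.64928083 -1.49590493 -9.51240199] [0.6359658  0.05597094 0.22254238]
1.0 [-3.4  1.4]
2.0 [-6.7  2.8]
3.0 [-10.1   4.3]
4.0 [-13.4   5.9]
5.0 [-16.7   7.5]
6.0 [-19.9   9.2]
7.0 [-23.2  10.9]
8.0 [-26.3  12.7]
```

Call:
step_arm:
  series:
    - {"ax": 0,"ay": 0,"az": -1,"x": -0.0034,"y": 0.0014,"z": -0.0004,"claw": 0}
    - {"ax": 0,"ay": 0,"az": -2,"x": -0.0067,"y": 0.0028,"z": -0.0006,"claw": 0}
    - {"ax": 0,"ay": 0,"az": -3,"x": -0.0101,"y": 0.0043,"z": -0.0006,"claw": 0}
    - {"ax": 0,"ay": 0,"az": -4,"x": -0.0134,"y": 0.0059,"z": -0.0006,"claw": 0}
    - {"ax": 0,"ay": 0,"az": -5,"x": -0.0167,"y": 0.0075,"z": -0.0006,"claw": 0}
    - {"ax": 0,"ay": 0,"az": -5,"x": -0.0167,"y": 0.0075,"z": -0.0006,"claw": 0}

```text
time_s: 14.15
tool_pos: [0.62, 0.0634, 0.2225]
tool_rot: [158.0, -0.0, 80.3]
force: [0.6, -3.1, -9.8]
grip_width: 0.0112
```

Run:
```python
from h import *
for i in range(2):
  o=status.get_obs();print(o['force'],o['tool_pos'],o['tool_rot'],o['grip_width']);vision.read_camera('top')
cv2.imwrite("pics/w7.png",vision.read_camera('wrist')[:,:,::-1])
swing([2,4,6,8,10,12])
```

```text
[ 0.60511609 -3.07245805 -9.84555792] [0.62004682 0.06339126 0.22248399] [ 1.57958888e+02 -4.06218061e-03  8.03352515e+01] 0.011222764558216965
[-0.50494209 -2.21371627 -9.87733358] [0.62006852 0.0633725  0.22248402] [ 1.57972775e+02 -1.56183916e-02  8.03478883e+01] 0.010860309954539392
2.0 [-6.5  3.4]
4.0 [-12.8   7. ]
6.0 [-19.1  10.8]
8.0 [-25.2  14.9]
10.0 [-31.1  19.1]
12.0 [-36.9  23.6]
```

View pics/w7.png

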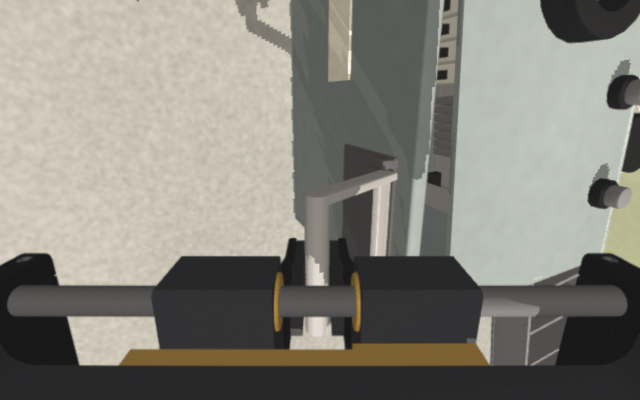

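The door is unlatched and opening, with the interior visible at columns 440-460. I'll continue and ease the lift slightly.

Call:
step_arm:
  series:
    - {"ax": 0,"ay": 0,"az": -1,"x": -0.0032,"y": 0.0017,"z": -0.0004,"claw": 0}
    - {"ax": 0,"ay": 0,"az": -2,"x": -0.0065,"y": 0.0034,"z": -0.0008,"claw": 0}
    - {"ax": 0,"ay": 0,"az": -4,"x": -0.0128,"y": 0.007,"z": -0.0008,"claw": 0}
    - {"ax": 0,"ay": 0,"az": -6,"x": -0.0191,"y": 0.0106,"z": -0.0008,"claw": 0}
    - {"ax": 0,"ay": 0,"az": -8,"x": -0.0252,"y": 0.0145,"z": -0.0008,"claw": 0}
    - {"ax": 0,"ay": 0,"az": -10,"x": -0.0311,"y": 0.0186,"z": -0.0008,"claw": 0}
    - {"ax": 0,"ay": 0,"az": -10,"x": -0.0311,"y": 0.0186,"z": -0.0008,"claw": 0}

```text
time_s: 15.0
tool_pos: [0.5884, 0.0837, 0.2224]
tool_rot: [158.0, -0.1, 70.4]
force: [-3.0, -3.3, -5.4]
grip_width: 0.0111
```

Run:
```python
from h import *
for i in range(2):
  o=status.get_obs();print(o['force'],o['tool_pos'],o['tool_rot'],o['grip_width']);vision.read_camera('top')
swing([2,4,6,8,10,12,14,16])
```

```text
[-2.98284962 -3.3328675  -5.40069527] [0.58835428 0.08366245 0.22244248] [ 1.58011897e+02 -9.00192783e-02  7.04109787e+01] 0.011141849249947208
[-2.08593503 -1.41288164 -4.62352318] [0.58881729 0.08327599 0.22250148] [ 1.57980774e+02 -1.15238186e-01  7.04211969e+01] 0.01126004948311294
2.0 [-5.8  4.5]
4.0 [-11.4   9.1]
6.0 [-16.8  14. ]
8.0 [-22.1  19. ]
10.0 [-27.2  24.2]
12.0 [-32.1  29.6]
14.0 [-36.9  35.2]
16.0 [-41.4  40.9]
```

About 16° open, with the paddle held just at or off its stop. Continuing.

Call:
step_arm:
  series:
    - {"ax": 0,"ay": 0,"az": -2,"x": -0.0058,"y": 0.0045,"z": 0.0002,"claw": 0}
    - {"ax": 0,"ay": 0,"az": -4,"x": -0.0114,"y": 0.0091,"z": 0.0002,"claw": 0}
    - {"ax": 0,"ay": 0,"az": -6,"x": -0.0168,"y": 0.014,"z": 0.0002,"claw": 0}
    - {"ax": 0,"ay": 0,"az": -8,"x": -0.0221,"y": 0.019,"z": 0.0002,"claw": 0}
    - {"ax": 0,"ay": 0,"az": -10,"x": -0.0272,"y": 0.0242,"z": 0.0002,"claw": 0}
    - {"ax": 0,"ay": 0,"az": -12,"x": -0.0321,"y": 0.0296,"z": 0.0002,"claw": 0}
    - {"ax": 0,"ay": 0,"az": -14,"x": -0.0369,"y": 0.0352,"z": 0.0002,"claw": 0}
    - {"ax": 0,"ay": 0,"az": -16,"x": -0.0414,"y": 0.0409,"z": 0.0002,"claw": 0}
    - {"ax": 0,"ay": 0,"az": -16,"x": -0.0414,"y": 0.0409,"z": 0.0002,"claw": 0}

```text
time_s: 16.0
tool_pos: [0.5472, 0.1255, 0.2221]
tool_rot: [158.1, -0.2, 54.5]
force: [-1.9, -0.2, -5.8]
grip_width: 0.0115
```

Run:
```python
from h import *
o=status.get_obs();print(o['force'],o['tool_pos'],o['tool_rot'],o['qpos'])
cv2.imwrite("pics/w8.png",vision.read_camera('wrist')[:,:,::-1])
o=status.get_obs();print(o['force'],o['tool_pos'],o['tool_rot'],np.linalg.norm(o['tool_pos'][:2]-H))
swing([2,4,6,8,10,12,14,16,18])
```

```text
[-1.8978398  -0.24798932 -5.79040978] [0.54716713 0.12547709 0.22205026] [ 1.58093238e+02 -1.51751088e-01  5.44855988e+01] [-34.18758756  -0.96332971   6.07714066 109.20302379  22.01709347
  63.26984566 -72.18016402]
[-0.55264269 -0.18560176 -5.63768512] [0.54764449 0.12480269 0.22207202] [158.05333113  -0.16322301  54.49744454] 0.20854502475881684
2.0 [-4.3  5.9]
4.0 [-8.4 11.9]
6.0 [-12.2  18.1]
8.0 [-15.9  24.4]
10.0 [-19.3  30.8]
12.0 [-22.5  37.3]
14.0 [-25.5  44. ]
16.0 [-28.3  50.7]
18.0 [-30.8  57.5]
```

View pics/w8.png

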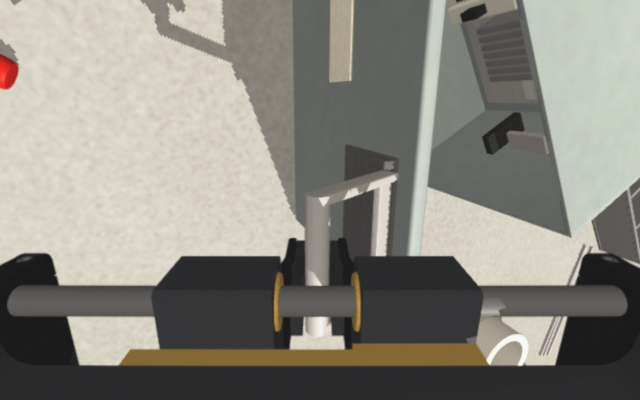

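The door is about 32° open and the grip is unchanged, with the bar at column 317. Continuing.

Call:
step_arm:
  series:
    - {"ax": 0,"ay": 0,"az": -2,"x": -0.0043,"y": 0.0059,"z": 0,"claw": 0}
    - {"ax": 0,"ay": 0,"az": -4,"x": -0.0084,"y": 0.0119,"z": 0,"claw": 0}
    - {"ax": 0,"ay": 0,"az": -6,"x": -0.0122,"y": 0.0181,"z": 0,"claw": 0}
    - {"ax": 0,"ay": 0,"az": -8,"x": -0.0159,"y": 0.0244,"z": 0,"claw": 0}
    - {"ax": 0,"ay": 0,"az": -10,"x": -0.0193,"y": 0.0308,"z": 0,"claw": 0}
    - {"ax": 0,"ay": 0,"az": -12,"x": -0.0225,"y": 0.0373,"z": 0,"claw": 0}
    - {"ax": 0,"ay": 0,"az": -14,"x": -0.0255,"y": 0.044,"z": 0,"claw": 0}
    - {"ax": 0,"ay": 0,"az": -16,"x": -0.0283,"y": 0.0507,"z": 0,"claw": 0}
    - {"ax": 0,"ay": 0,"az": -18,"x": -0.0308,"y": 0.0575,"z": 0,"claw": 0}
    - {"ax": 0,"ay": 0,"az": -18,"x": -0.0308,"y": 0.0575,"z": 0,"claw": 0}

```text
time_s: 17.05
tool_pos: [0.5169, 0.1831, 0.2218]
tool_rot: [158.2, -0.2, 36.5]
force: [-0.5, 0.2, -6.0]
grip_width: 0.0114
```

Run:
```python
from h import *
o=status.get_obs();print(o['force'],o['tool_pos'],o['tool_rot'],o['qpos'])
vision.read_camera('wrist')
o=status.get_obs();print(o['force'],o['tool_pos'],o['tool_rot'],np.linalg.norm(o['tool_pos'][:2]-H))
swing([2,4,6,8,10,12,14,16,17])
```

```text
[-0.50089334  0.1764572  -5.9527606 ] [0.51689781 0.18311303 0.22181435] [158.16041452  -0.18125049  36.52810456] [-38.74630997   4.29425155   2.30934305 103.82369118  22.70943774
  73.00662276 -96.88282006]
[ 0.08167533  0.84703648 -6.25849421] [0.51717118 0.1822554  0.22188006] [158.11556604  -0.18003986  36.52210091] 0.2082952014210675
2.0 [-2.3  6.9]
4.0 [-4.3 13.9]
6.0 [-6.1 20.9]
8.0 [-7.6 28. ]
10.0 [-8.9 35.2]
12.0 [-9.9 42.4]
14.0 [-10.7  49.6]
16.0 [-11.2  56.9]
17.0 [-11.4  60.5]
```

Call:
step_arm:
  series:
    - {"ax": 0,"ay": 0,"az": -2,"x": -0.0023,"y": 0.0069,"z": 0,"claw": 0}
    - {"ax": 0,"ay": 0,"az": -4,"x": -0.0043,"y": 0.0139,"z": 0,"claw": 0}
    - {"ax": 0,"ay": 0,"az": -6,"x": -0.0061,"y": 0.0209,"z": 0,"claw": 0}
    - {"ax": 0,"ay": 0,"az": -8,"x": -0.0076,"y": 0.028,"z": 0,"claw": 0}
    - {"ax": 0,"ay": 0,"az": -10,"x": -0.0089,"y": 0.0352,"z": 0,"claw": 0}
    - {"ax": 0,"ay": 0,"az": -12,"x": -0.0099,"y": 0.0424,"z": 0,"claw": 0}
    - {"ax": 0,"ay": 0,"az": -14,"x": -0.0107,"y": 0.0496,"z": 0,"claw": 0}
    - {"ax": 0,"ay": 0,"az": -16,"x": -0.0112,"y": 0.0569,"z": 0,"claw": 0}
    - {"ax": 0,"ay": 0,"az": -17,"x": -0.0114,"y": 0.0605,"z": 0,"claw": 0}
    - {"ax": 0,"ay": 0,"az": -17,"x": -0.0114,"y": 0.0605,"z": 0,"claw": 0}
    - {"ax": 0,"ay": 0,"az": -17,"x": -0.0114,"y": 0.0605,"z": 0,"claw": 0}

```text
time_s: 18.2
tool_pos: [0.5057, 0.2414, 0.2217]
tool_rot: [158.1, -0.1, 19.4]
force: [1.2, 0.7, -4.8]
grip_width: 0.011
```

Run:
```python
from h import *
o=status.get_obs();print(o['force'],o['tool_pos'],o['tool_rot'],o['qpos'])
p=o['tool_pos'][:2]-H; b=np.array([.63597,.056])-H
print('swing',np.degrees(np.arctan2(b[1],b[0])-np.arctan2(p[1],p[0])))
cv2.imwrite("pics/w9.png",vision.read_camera('wrist')[:,:,::-1])
cv2.imwrite("pics/t9.png",cv2.resize(vision.read_camera('top')[70:300,150:380,::-1],None,fx=2.6,fy=2.6,interpolation=cv2.INTER_CUBIC))
```

```text
[ 1.19187611  0.74215566 -4.79436975] [0.50567638 0.24142295 0.22174153] [ 1.58084951e+02 -1.25028422e-01  1.94225989e+01] [ -42.45230581   12.09053793    1.40109204   94.99626021   20.26965543
   81.76855772 -116.16272825]
swing 65.63487894567797
```

View pics/w9.png

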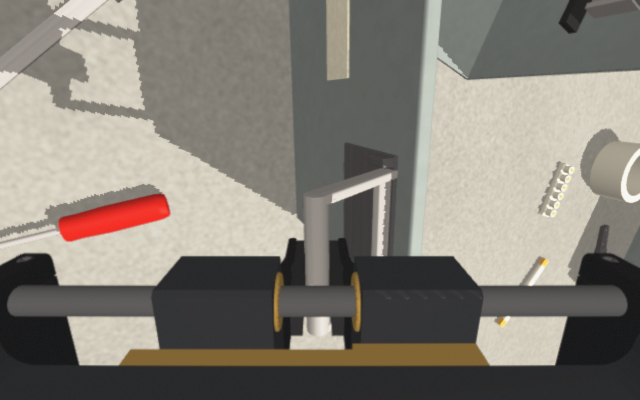

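View pics/t9.png

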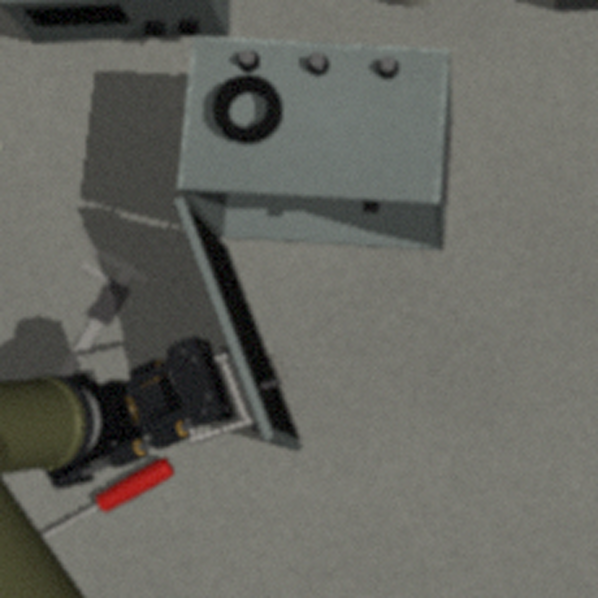

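The swing worked out at about 65.6° from an already roughly 1° ajar start. The top view shows the door clear of the screwdriver and caliper. I'll lower the paddle along its arc while still gripped, so it doesn't snap or ride a finger, then open the fingers.

Run:
```python
from h import *
xd=R.from_euler('z',-70.6,degrees=True).apply([1,0,0])
for v in np.arange(.97,-.01,-.0746):
  d=-.075*(np.cos(v-.4)-np.cos(.57))*xd; d[2]=.075*(np.sin(v-.4)-np.sin(.57))
  print(round(v,2),np.round(d*1000,1))
```

```text
0.97 [-0.  0.  0.]
0.9 [-0.9  2.7 -4.8]
0.82 [-1.8  5.  -9.8]
0.75 [ -2.5   7.  -15. ]
0.67 [ -3.    8.6 -20.4]
0.6 [ -3.5   9.8 -25.8]
0.52 [ -3.8  10.7 -31.3]
0.45 [ -3.9  11.1 -36.9]
0.37 [ -3.9  11.2 -42.5]
0.3 [ -3.8  10.8 -48.1]
0.22 [ -3.6  10.1 -53.6]
0.15 [ -3.2   9.  -59.1]
0.07 [ -2.6   7.5 -64.4]
0.0 [ -2.    5.6 -69.7]
```

Call:
step_arm:
  series:
    - {"ax": 0,"ay": 0,"az": 0,"x": -0.0009,"y": 0.0027,"z": -0.0048,"claw": 0}
    - {"ax": 0,"ay": 0,"az": 0,"x": -0.0018,"y": 0.005,"z": -0.0098,"claw": 0}
    - {"ax": 0,"ay": 0,"az": 0,"x": -0.0025,"y": 0.007,"z": -0.015,"claw": 0}
    - {"ax": 0,"ay": 0,"az": 0,"x": -0.003,"y": 0.0086,"z": -0.0204,"claw": 0}
    - {"ax": 0,"ay": 0,"az": 0,"x": -0.0035,"y": 0.0098,"z": -0.0258,"claw": 0}
    - {"ax": 0,"ay": 0,"az": 0,"x": -0.0038,"y": 0.0107,"z": -0.0313,"claw": 0}
    - {"ax": 0,"ay": 0,"az": 0,"x": -0.0039,"y": 0.0111,"z": -0.0369,"claw": 0}
    - {"ax": 0,"ay": 0,"az": 0,"x": -0.0039,"y": 0.0112,"z": -0.0425,"claw": 0}
    - {"ax": 0,"ay": 0,"az": 0,"x": -0.0038,"y": 0.0108,"z": -0.0481,"claw": 0}
    - {"ax": 0,"ay": 0,"az": 0,"x": -0.0036,"y": 0.0101,"z": -0.0536,"claw": 0}
    - {"ax": 0,"ay": 0,"az": 0,"x": -0.0036,"y": 0.0101,"z": -0.0536,"claw": 0}

```text
time_s: 19.4
tool_pos: [0.5032, 0.251, 0.1681]
tool_rot: [158.0, -0.2, 19.4]
force: [7.5, -0.8, -1.3]
grip_width: 0.0116
```

Run:
```python
from h import *
o=status.get_obs();print(o['force'],o['tool_pos'],o['tool_rot'],o['qpos'])
cv2.imwrite("pics/w10.png",vision.read_camera('wrist')[:,:,::-1])
```

```text
[ 7.49482245 -0.83837565 -1.31877365] [0.50323239 0.25102825 0.16811043] [157.97662133  -0.21803827  19.35547321] [ -43.05102856   14.83306828    1.03964396   98.03758196   20.64110309
   76.66791124 -119.21203803]
```

View pics/w10.png

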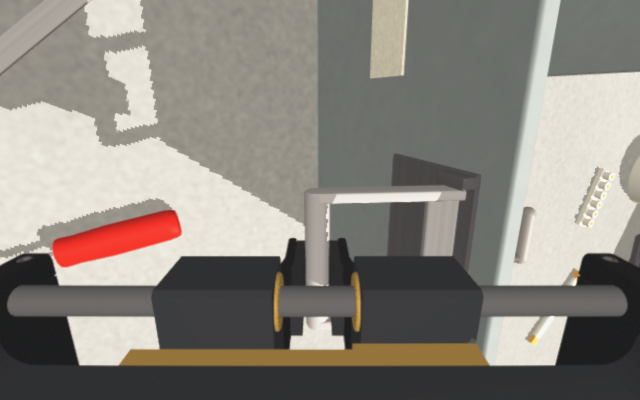

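The paddle is nearly down. There is about 7 N of sideways strain along the bar, so I'll relax it and then open the fingers.

Call:
step_arm:
  series:
    - {"ax": 0,"ay": 0,"az": 0,"x": 0.001,"y": 0.0004,"z": -0.003,"claw": 0}
    - {"ax": 0,"ay": 0,"az": 0,"x": 0.002,"y": 0.0004,"z": -0.0055,"claw": 0}
    - {"ax": 0,"ay": 0,"az": 0,"x": 0.0022,"y": 0.0004,"z": -0.0055,"claw": 0}
    - {"ax": 0,"ay": 0,"az": 0,"x": 0.0022,"y": 0.0004,"z": -0.0055,"claw": 0}

```text
time_s: 19.85
tool_pos: [0.5039, 0.2517, 0.1625]
tool_rot: [158.0, -0.1, 19.3]
force: [4.9, -1.3, -1.5]
grip_width: 0.0114
```

Call:
step_arm:
  series:
    - {"ax": 0,"ay": 0,"az": 0,"x": 0,"y": 0,"z": 0,"claw": 25}
    - {"ax": 0,"ay": 0,"az": 0,"x": 0,"y": 0,"z": 0,"claw": 55}
    - {"ax": 0,"ay": 0,"az": 0,"x": 0,"y": 0,"z": 0,"claw": 55}
    - {"ax": 0,"ay": 0,"az": 0,"x": 0,"y": 0,"z": 0,"claw": 55}
    - {"ax": 0,"ay": 0,"az": 0,"x": 0,"y": 0,"z": 0,"claw": 55}

```text
time_s: 20.35
tool_pos: [0.503, 0.252, 0.1622]
tool_rot: [158.1, 0.0, 19.4]
force: [0.7, 0.3, 0.2]
grip_width: 0.043
```

Run:
```python
from h import *
o=status.get_obs();print(o['force'],o['tool_pos'],o['tool_rot'],o['grip_width'])
z=R.from_euler('xyz',o['tool_rot'],degrees=True).as_matrix()[:,2];print(z*-.12)
cv2.imwrite("pics/w11.png",vision.read_camera('wrist')[:,:,::-1])
```

```text
[0.70828267 0.34059354 0.24726928] [0.50298271 0.2519709  0.16220784] [1.58059399e+02 2.43154931e-02 1.93565424e+01] 0.04297345791140191
[-0.0148166   0.04231861  0.1113086 ]
```

View pics/w11.png

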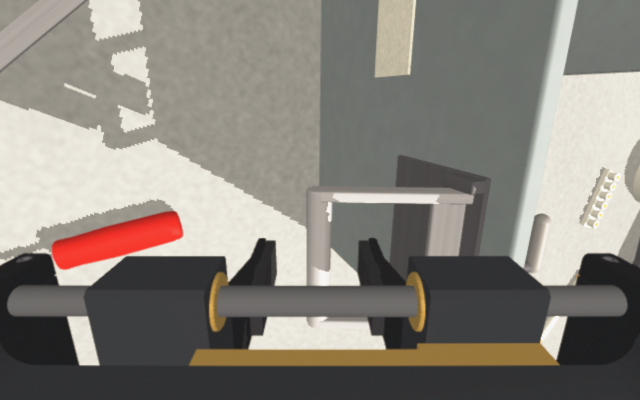

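Released: the bar is free between the fingers and the measured force is near zero. Retracting straight along the tool axis.

Call:
step_arm:
  series:
    - {"ax": 0,"ay": 0,"az": 0,"x": -0.0012,"y": 0.0035,"z": 0.0093,"claw": 55}
    - {"ax": 0,"ay": 0,"az": 0,"x": -0.0037,"y": 0.0106,"z": 0.0278,"claw": 55}
    - {"ax": 0,"ay": 0,"az": 0,"x": -0.0074,"y": 0.0212,"z": 0.0556,"claw": 55}
    - {"ax": 0,"ay": 0,"az": 0,"x": -0.011,"y": 0.032,"z": 0.0835,"claw": 55}
    - {"ax": 0,"ay": 0,"az": 0,"x": -0.0148,"y": 0.0423,"z": 0.1113,"claw": 55}
    - {"ax": 0,"ay": 0,"az": 0,"x": -0.018,"y": 0.06,"z": 0.15,"claw": 55}
    - {"ax": 0,"ay": 0,"az": 0,"x": -0.02,"y": 0.1,"z": 0.18,"claw": 55}
    - {"ax": 0,"ay": 0,"az": 0,"x": -0.02,"y": 0.14,"z": 0.18,"claw": 55}
    - {"ax": 0,"ay": 0,"az": 0,"x": -0.04,"y": 0.18,"z": 0.18,"claw": 55}
    - {"ax": 0,"ay": 0,"az": 0,"x": -0.06,"y": 0.22,"z": 0.18,"claw": 55}
    - {"ax": 0,"ay": 0,"az": 0,"x": -0.06,"y": 0.22,"z": 0.18,"claw": 55}
    - {"ax": 0,"ay": 0,"az": 0,"x": -0.06,"y": 0.22,"z": 0.18,"claw": 55}

```text
time_s: 21.6
tool_pos: [0.4422, 0.4733, 0.3421]
tool_rot: [158.0, 0.0, 19.5]
force: [0.6, -0.6, -0.5]
grip_width: 0.0476
```

Run:
```python
from h import *
o=status.get_obs();print(o['force'],o['tool_pos'],o['time_s'],o['joint_velocities'])
cv2.imwrite("pics/s12.png",vision.read_camera('scene')[:,:,::-1])
t=vision.read_camera('top')[:,:,::-1];cv2.imwrite("pics/t12full.png",t)
cv2.imwrite("pics/t12.png",cv2.resize(t[70:300,150:380],None,fx=2.6,fy=2.6,interpolation=cv2.INTER_CUBIC))
a=cv2.imread('pics/top0.png'); 
for n,s in dict(right=np.s_[140:290,360:530],tape=np.s_[85:130,222:265]).items(): print(n,cv2.absdiff(a[s],t[s]).max(), (cv2.absdiff(a[s],t[s]).max(2)>40).sum())
for n,lo,hi in (('red',(0,0,90),(60,60,255)),('blk',(0,0,0),(35,35,35))):
  for im in (a,t):
    m=cv2.inRange(im,lo,hi); 
    if n=='blk': m[:, :230]=0;m[:,262:]=0;m[:98]=0;m[130:]=0
    ys,xs=np.nonzero(m);print(n,xs.mean(),ys.mean(),len(xs))
```

```text
[ 0.64606159 -0.55915555 -0.53378077] [0.44223517 0.47325207 0.34207526] 21.6 [ 2.21202711 -1.66018106  2.34137064  1.10404598  0.86065513 -0.07280568
  0.10564472]
right 30 0
tape 24 0
red 201.48706896551724 256.20258620689657 232
red 201.5021645021645 256.030303030303 231
blk 244.49544072948328 111.46504559270517 329
blk 244.45398773006136 111.60122699386503 326
```

View pics/t12.png

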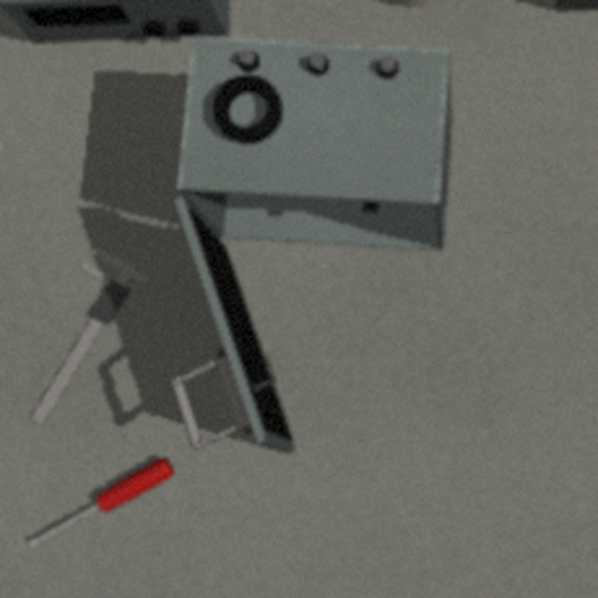

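View pics/s12.png

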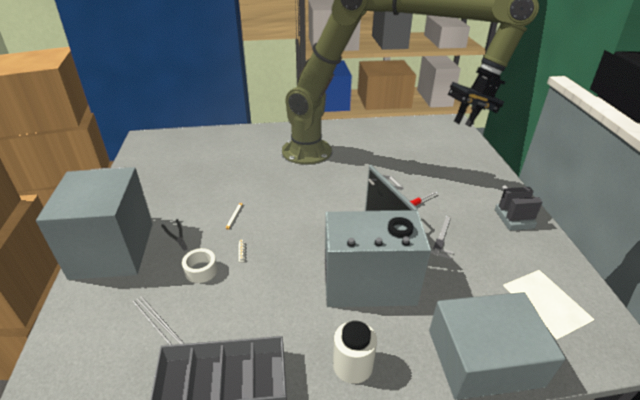

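The top view shows the door standing open, the paddle down, and nothing else moved. I'll measure the door angle and bar height.

Run:
```python
from h import *
c=lambda l:(np.array(l,float)+.5)/2.6-.5+[150,70]
p=plane('top',c([(181,203),(262,440)]),.217);d=p[1]-p[0];print(p,'open',-90+4.5-0+0, np.degrees(np.arctan2(d[1],d[0])), 'closed dir',-94.5)
b=plane('top',c([(179,381),(196,443)]),.163).mean(0);print('bar',b)
for D in (65,67,69):
  q=R.from_euler('z',-4.5-D,degrees=True).as_matrix()[:2,:2];print(D,'bar at rest model',H+q@[-.069,-.2])
o=status.get_obs();print(o['joint_velocities'].max())
```

```text
[[0.70905089 0.24852154 0.217     ]
 [0.47284448 0.16834962 0.217     ]] open -85.5 -161.25203423998883 closed dir -94.5
bar [0.50630944 0.25282783 0.163     ]
65 bar at rest model [0.50240125 0.2452889 ]
67 bar at rest model [0.50234125 0.2526734 ]
69 bar at rest model [0.50253899 0.26005549]
0.8336829874367546
```

The door measures about 66.8° open and the bar matches its rest position. Handing in.

```bash
python3 -c "
from cell import workorder; print(workorder.sign_off())"
```

```text
the job is handed in; nothing more can be done
None
```

The enclosure door is standing open at about 67° and the job is handed in. It finished at about 22 s of the 72 s allowed.

- **Lifting the paddle:** I pinched the bar with about 12 N and lifted it along its arc in roughly 1 mm steps. I felt the stop near 0.97 rad, where the downward pull rose from about 6 N to about 10 N.
- **Swinging the door:** I swung it open with the paddle held at its stop or just short of it, easing off slightly on the way.
- **Letting go:** I lowered the paddle most of the way while still gripping it, so the spring only finished its return. Then I released it and backed the arm clear.

**Last checks**
- The final top view puts the door at about 66.8°. The bar is within about 4 mm of where it should be at rest for that angle.
- The screwdriver, black tape, white tape, pliers, terminal strip and jumper bar match the first picture. The caliper was only checked by eye and looks unmoved.
- The force reading on the tool is near zero.

**Not exactly as planned**
- My first 0.8 mm back-off from the stop did not lower the force. The load stayed about 4 N above the free-lift level until the door was between 6° and 16° open.
- Sideways force along the bar reached about 7.5 N while I lowered the paddle; I relaxed it before opening the fingers.

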